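# Unclip the fan box's filter panel for washing

## Robot

A 7-joint arm with a two-finger parallel gripper is mounted at the origin on the work surface. World frame = base frame: x ahead of the robot, y to its left, z up, the work surface at z = 0. Lengths are in m, angles in rad, forces in N, time in s.
With the tool pointing down it reaches from about 0.4 to 0.875 m from the base axis. Payload 4.4 kg.
Tool frame: the origin (TCP) lies between the finger pads; the fingertips stand ahead of it and the grasp point (between the pads) lies 8 mm behind it (ctrl.tip_extent is the y of the fingertips in the tool frame, in m); y points along the fingers, x is the direction in which the jaws open and shut, and the axes are right-handed (so a half turn about y gives the same grasp; the last joint's range is limited). The gripper opens to 85 mm and grips with 20 to 120 N. Pads are 22 mm wide; open, the fingers measure 114 mm over their backs; the gripper's body (76 mm by 85 mm) begins 54 mm behind the grasp point. The pads swing forward as they close: fully open they stand 13 mm farther back than shut.
Start: joints at [1.072, 0.628, 0.038, 1.517, -0.027, 0.996, -0.02], TCP at [0.273, -0.59, 0.22] pointing down, gripper open.
Joint ranges: [-3.06, 3.06], [-0.37, 2.12], [-1.25, 1.32], [0.18, 2.47], [-1.1, 4.24], [0.23, 1.98], [-2.94, 2.94]. Speed limits (rad/s): [2.57, 2.57, 3.14, 3.14, 3.14, 3.14, 3.14].

## Interface

Orientations are given as a unit quaternion [w, x, y, z].
In Python, from cell import ctrl gives the robot as it stands.
- The arm moves only by the shell command python3 -m inch 'ROWS'. ROWS is JSON, a list of rows, each a list of 7 numbers: the opening, from 0 (shut) to 1 (fully open), then the shift along the tool's x, y, z in cm, then the turn, a rotation vector about the tool's x, y, z in degrees. A call has exactly 5 rows; each row is the pose to reach, as a shift and turn from the pose commanded when the call began, along the tool's axes at that moment; what a row does not reach only later rows make up. A row lasts 1/10 s, in which the tool goes at most 50 mm and 8.59 degrees, less where a joint would pass 70% of its speed; a pose out of reach is approached as far as the arm can. A call with a gripper value outside its range is refused whole. The fingers move at their own pace and stop on an object; the grip force is fixed at half the most. Time passes only in rows, so rows that repeat a pose let the fingers close, or fill a call up. It gives the time, the measured TCP pose, the force and the opening at its end, in the units of the state.
- ctrl.sense(): the state, without advancing time (a new reading comes with each control period).
- ctrl.capture(name): name is "side" or "top"; returns the picture (480x640x3 uint8, blue, green, red); there is no depth.
- ctrl.camera_params(name): a dict with "camera_matrix" (3x3 intrinsics, pixels), "dist" ([k1, k2, p1, p2, k3] as OpenCV has them; the pictures are not rectified), "rvec" (rotation vector, rad) and "tvec" (3), from world to camera coordinates, as OpenCV has them. Camera axes: x right, y down, z forward; pixel columns grow to the right and rows downward; lengths in m; the calibration is good to about 2 mm. A picture is of the moment at which its call begins. camera_params takes no time and is no camera call.
- ctrl.sign_off(): hands the job in, once; it reports no verdict.
The state is a dict: "t": time; "joint_pos": joint angles; "qvel": joint speeds; "joint_efforts": joint torques, N m; "ee_pos": TCP position; "orientation": TCP orientation; "contact_force": force on the tool from outside, world axes, zero at the start; "ft_torque": the same for the moment, N m; "opening": opening from 0.0 (shut) to 1.0 (fully open).
Only numpy, scipy, OpenCV 4.12 (cv2) and the standard library are available. Lean on these libraries where they do the work, as an engineer would, in place of code of your own. Each camera call takes 0.05 s, during which the arm holds its last target.

## Task

Take the filter panel out of the top of the pastry cooling-fan box so that it can be washed: gently press the upright snap tab inward until the panel springs up, ease the panel's tongue out from under the lip and lift it off without forcing tab, box or panel. Lay the panel gently, rib up and flat on the bottom of the empty wash tray, let go of it, and leave everything else where it is.

Things in the scene. Friction and masses are not known exactly. Their poses are not given: they have to be found in the camera images.
- fanbox: Low steel cooling-fan box, 230 x 160 mm, fixed. Origin: centre of its underside, z up, +x from tab end to lip end (all mm below in this frame). Floor of the panel's seat z = 62, rims round it up to z = 67. The snap tab is an upright black plastic plate near the -x end, 26 wide (y), 4 thick (x), on y = 0, up to z = 112, coming up through a window in the panel.
- tab (a point): Fixed point of the box at x = -56, y = 0, z = 112 (top of the tab): the middle of the span where the tab's outer face (looking to -x; press on it) may stand at rest, x = -65 to -47. The true place differs each time and is not measured: find it by touch. Press in +x, above z = 84 so that the panel can rise below the finger.
- catch_pt (a point): Fixed point of the box where the tab's hook holds the panel (x = -69, y = 0, z = 67). Pressed, the tab starts to yield at 2.5 N, then 1.5 N more per mm; after 4 to 6 mm (9 to 13 N) the hook lets go and spring pins lift this end of the panel 13 mm (top at z = 80), where it stays; let the tab go then. Hard stop at 7.8 mm travel (14 N). Above 20 N tab or box is damaged.
- lip (a point): Edge of the fixed lip at the box's +x end (x = 86.5, y = 0, z = 67.5, its underside; 90 wide, top at z = 73.5), which reaches 8.5 mm over the panel's tongue. The sprung-up panel is drawn in the box's -x by 11 to 16 mm (little force) to free the tongue, then lifts straight off over the tab; lifted without that, it catches on the lip and twists in the grip.
- panel: Loose grey plastic louvred filter panel, about 150 g, plate 160 x 110 x 5 mm; origin on its underside, over the box's origin when in place (z = 62, axes parallel). Plate x = -75 to 85, y = +-55; window for the tab x = -67 to -20, y = +-18; tongue 60 wide, 4 thick, x = 85 to 95. Sprung up, it is tilted about 5 degrees. More than 20 N against the box damages it.
- panel_edge (a point): Middle of the top edge of the panel's tab end (panel x = -75, y = 0, z = 5 mm). In place at z = 67 of the box's frame, sprung up at about 80.
- rib (a point): Middle of the top of the panel's grip rib (panel x = 15, y = 0, z = 35 mm). The rib is 50 mm long in x, 12 mm wide in y and stands 30 mm above the plate; take it across y, from above.
- tray: Empty aluminium wash tray, fixed to the table, outside 250 (x) x 196 (y) x 22 mm, walls and bottom 3 mm; origin at the centre of its underside.
- tray_in (a point): Centre of the tray's inner floor, 3 mm above the tray's underside; axes as the tray.
- jar: Amber glass jar with steel cap, 46 mm across, 85 mm tall, origin at its foot; leave it.
- cutter: Small steel pastry cup, 48 mm across, 45 mm tall, origin at its foot; leave it.
- spoon: Steel spoon lying on the table; leave it.
- spatula: Wooden-handled spatula lying on the table; leave it.
- eggring: Steel pastry ring lying flat, 48 mm across, 20 mm high, origin at the centre underneath; leave it.
- shaker: Aluminium sugar can, 44 mm across, 100 mm tall, origin at its foot; leave it.
- mug: White mug, 76 mm across, 85 mm tall, origin at its foot; leave it.
There are look-alikes about, which are no part of the job. There is more than one size of the panel; the job needs the largest.

How it is judged:
By the outcome, as a careful person would: the job done as asked, in the order asked, and still so for the second after the job is handed in, with the robot touching nothing.
It also fails if it takes over 54 s, if anything falls off the work surface, if the arm or the gripper's body presses on something with over 40 N, if the wrist force passes 120 N, or if a joint passes its speed limit or range.

## Working session

There is one attempt and no reset: what is moved stays moved. The work goes in short steps, Python scripts to look and compute and a shell command to move; the robot and the scene stay as the last step left them, time stands still between calls to the robot, and variables do not carry over. Pictures are saved under pics/ and viewed, and the job is handed in when it is done.

```bash
ls; mkdir -p pics; python3 - <<'E'
from cell import ctrl
import cv2,numpy as np
print(ctrl.sense(), ctrl.tip_extent)
for n in("side","top"):
    cv2.imwrite(f"pics/{n}0.png",ctrl.capture(n)); print(n,ctrl.camera_params(n))
E
```

```text
pics
{'t': 0.0, 'joint_pos': array([ 1.07220145,  0.62933925,  0.03843224,  1.51833925, -0.02697047,
        0.99628408, -0.02002298]), 'qvel': array([ 0.00065133,  0.0001344 ,  0.00144393,  0.00057654,  0.00072819,
       -0.00052357,  0.00036634]), 'joint_efforts': array([-1.09138044e-03, -5.63395715e+01,  1.22622952e+00, -1.93442935e+01,
        1.10937614e-02,  1.05314990e-02,  1.90301773e-05]), 'ee_pos': array([ 0.27237852, -0.58949062,  0.21940258]), 'orientation': array([ 0.59603501, -0.59535488,  0.38154138, -0.38042215]), 'contact_force': array([-0.56472948,  0.55606397,  0.39091248]), 'ft_torque': array([-0.06543089,  0.00693024, -0.01342773]), 'opening': 0.999371208121801} 0.011
side {'camera_matrix': array([[519.7601424 ,   0.        , 319.55797492],
       [  0.        , 519.7601424 , 246.32697578],
       [  0.        ,   0.        ,   1.        ]]), 'dist': array([0.01040873, 0.        , 0.        , 0.        , 0.        ]), 'rvec': array([ 0.46635174, -2.72126373,  1.23053422]), 'tvec': array([0.51222332, 0.18739478, 1.25188957])}
top {'camera_matrix': array([[466.14764635,   0.        , 309.98861128],
       [  0.        , 466.14764635, 248.19644411],
       [  0.        ,   0.        ,   1.        ]]), 'dist': array([-0.09670424,  0.        ,  0.        ,  0.        ,  0.        ]), 'rvec': array([ 2.14153649, -2.12973602,  0.20053846]), 'tvec': array([-0.00418174,  0.52969981,  1.23384569])}
```

View pics/side0.png

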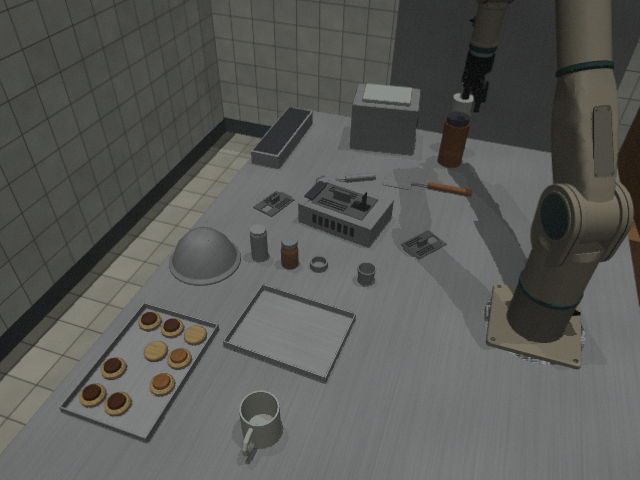

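View pics/top0.png

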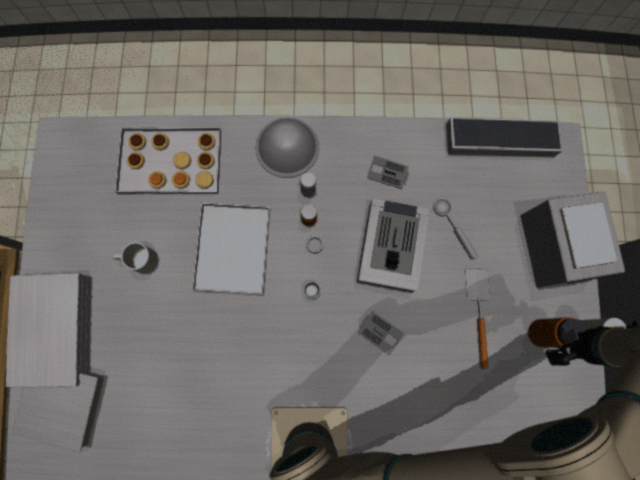

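```bash
cat > h.py <<'E'
import numpy as np,cv2
from cell import ctrl
from scipy.spatial.transform import Rotation as R
def ray(n,uv):
    p=ctrl.camera_params(n);K=p["camera_matrix"];d=p["dist"]
    Rm=cv2.Rodrigues(p["rvec"])[0];t=p["tvec"]
    q=cv2.undistortPoints(np.array(uv,float).reshape(-1,1,2),K,d).reshape(-1,2)
    D=np.c_[q,np.ones(len(q))]@Rm; return -Rm.T@t, D
def onz(n,uv,z):
    c,D=ray(n,uv); return c+D*((z-c[2])/D[:,2])[:,None]
def proj(n,P):
    p=ctrl.camera_params(n)
    return cv2.projectPoints(np.array(P,float).reshape(-1,1,3),p["rvec"],p["tvec"],p["camera_matrix"],p["dist"])[0].reshape(-1,2)
def crop(src,out,x,y,w,h,s):
    im=cv2.imread(src)[y:y+h,x:x+w]
    im=cv2.convertScaleAbs(im,alpha=1.6,beta=10)
    cv2.imwrite(out,cv2.resize(im,None,fx=s,fy=s,interpolation=cv2.INTER_CUBIC))
E
python3 - <<'E'
from h import *
crop("pics/top0.png","pics/c1.png",345,185,100,120,5)
crop("pics/side0.png","pics/c2.png",285,160,120,95,6)
E
```

```text
(no output)
```

View pics/c1.png

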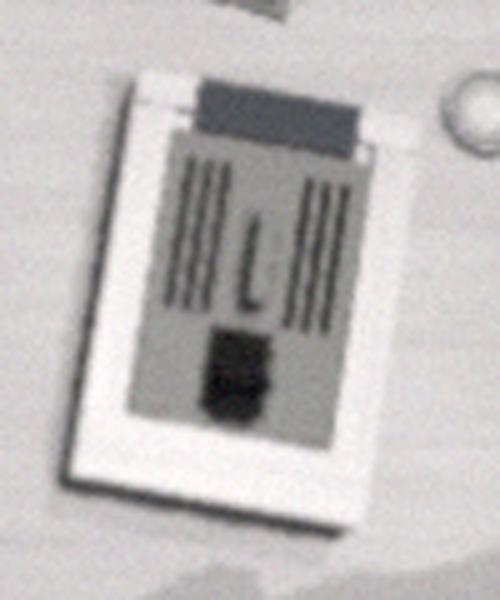

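View pics/c2.png

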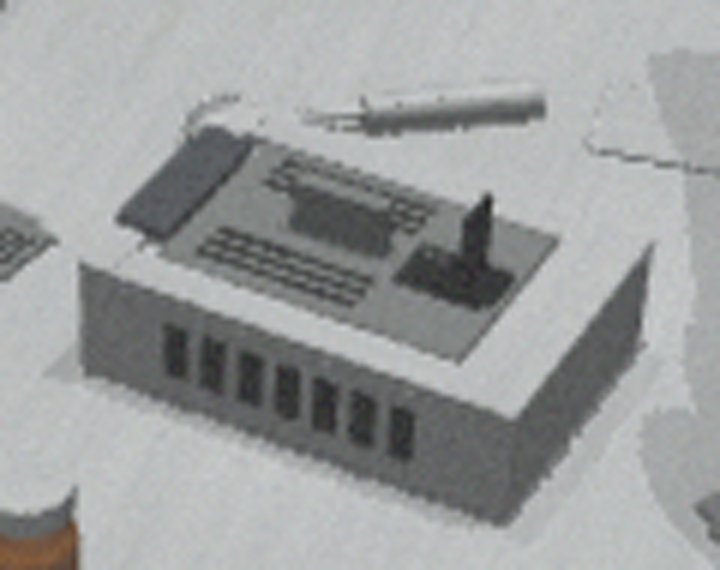

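```bash
python3 - <<'E'
from h import *
a=lambda l:np.array(l)/5+[345-.4,185-.4]
for nm,l,z in [("rim BL BR TL TR",[(65,480),(345,526),(135,75),(420,122)],.067),("panel BL BR TL TR",[(128,412),(330,450),(175,132),(370,160)],.067),("lip",[(200,82),(360,105),(357,158),(195,128)],.0735)]:
    P=onz("top",a(l),z);print(nm,P.round(4).tolist(),[round(float(np.linalg.norm(P[i]-P[j])),4) for i,j in((0,1),(0,2),(1,3),(2,3))])
s=lambda l:np.array(l)/6+[285-.4,160-.4]
P=onz("side",s([(80,262),(515,415),(650,245),(460,360),(557,238)]),.067);print(P.round(4).tolist())
# tray
for n in("top",):
    im=ctrl.capture(n)
    pts=[(202,204),(270,207),(265,296),(194,293)]
    P=onz(n,pts,.022);print(P.round(4),[np.linalg.norm(P[i]-P[i-1]) for i in range(4)],P.mean(0))
P=onz("side",[(264,287),(356,321),(328,377),(225,345)],.022);print(P.round(4),P.mean(0))
crop("pics/top0.png","pics/c3.png",180,190,105,120,5)
crop("pics/side0.png","pics/c4.png",215,275,150,110,5)
E
```

```text
rim BL BR TL TR [[0.4389, -0.1288, 0.067], [0.4146, -0.2794, 0.067], [0.6637, -0.1708, 0.067], [0.6386, -0.3293, 0.067]] [0.1526, 0.2287, 0.2295, 0.1605]
panel BL BR TL TR [[0.4758, -0.1633, 0.067], [0.4556, -0.2725, 0.067], [0.6314, -0.1922, 0.067], [0.6166, -0.3003, 0.067]] [0.1111, 0.1583, 0.1634, 0.1091]
lip [[0.6582, -0.2057, 0.0735], [0.6461, -0.2943, 0.0735], [0.616, -0.2915, 0.0735], [0.632, -0.2023, 0.0735]] [0.0894, 0.0956, 0.0931, 0.0906]
[[0.6679, -0.173, 0.067], [0.4436, -0.1339, 0.067], [0.4153, -0.2814, 0.067], [0.4776, -0.1637, 0.067], [0.4589, -0.2712, 0.067]]
[[0.6602 0.3075 0.022 ]
 [0.6523 0.1128 0.022 ]
 [0.3996 0.1217 0.022 ]
 [0.4062 0.3184 0.022 ]] [np.float64(0.25422165777911204), np.float64(0.19489904120762955), np.float64(0.2528227109622361), np.float64(0.19684907811072444)] [0.52956792 0.2150788  0.022     ]
[[0.6457 0.1256 0.022 ]
 [0.3989 0.1535 0.022 ]
 [0.4124 0.3223 0.022 ]
 [0.6554 0.3201 0.022 ]] [0.52810216 0.23038122 0.022     ]
```

View pics/c3.png

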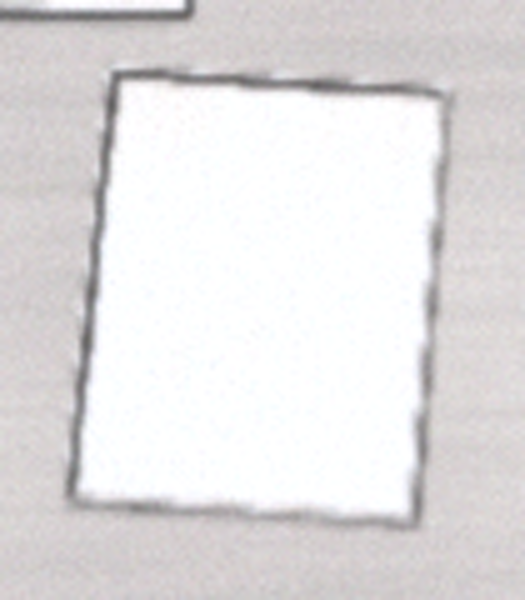

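View pics/c4.png

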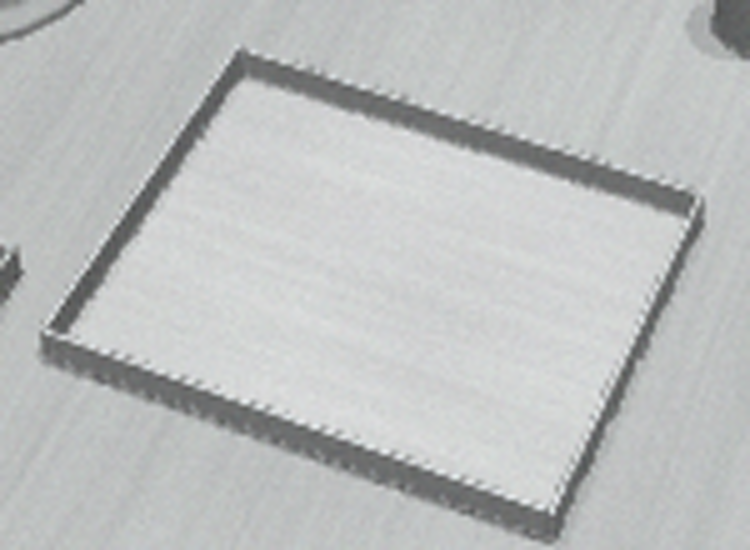

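```bash
python3 - <<'E'
from h import *
from scipy.optimize import least_squares
a=lambda l:np.array(l)/5+[345-.4,185-.4]
s=lambda l:np.array(l)/6+[285-.4,160-.4]
top=[((-115,80,67),(65,480)),((-115,-80,67),(350,527)),((115,80,67),(135,75)),((115,-80,67),(420,122)),
((-75,55,67),(128,412)),((-75,-55,67),(330,450)),((85,55,67),(175,132)),((85,-55,67),(370,160)),((86.5,45,73.5),(195,128)),((86.5,-45,73.5),(357,158))]
side=[((115,80,67),(80,262)),((-115,80,67),(515,415)),((-115,-80,67),(653,245)),((-75,55,67),(460,360)),((-75,-55,67),(557,238)),((86.5,45,73.5),(163,240)),((86.5,-45,73.5),(250,143))]
def W(v,B):
    c,q=np.cos(v[2]),np.sin(v[2]);B=np.array(B)/1000
    return np.c_[v[0]+c*B[:,0]-q*B[:,1],v[1]+q*B[:,0]+c*B[:,1],B[:,2]]
def fit(sets,v0):
    f=lambda v:np.concatenate([(proj(n,W(v,[p[0] for p in S]))-uv).ravel() for n,S,uv in sets])
    r=least_squares(f,v0,loss="soft_l1");return r.x,f(r.x).reshape(-1,2).round(1).tolist()
A=("top",top,a([p[1] for p in top]));B=("side",side,s([p[1] for p in side]))
for S in([A],[B],[A,B]):
    v,r=fit(S,[.54,-.22,-.18]);print("box",v.round(4),np.degrees(v[2]).round(2),r)
# tray
c=[(125,98,22),(125,-98,22),(-125,-98,22),(-125,98,22)]
t=[(p,None) for p in c]
A=("top",t,np.array([(112,72),(447,92),(417,524),(70,500)])/5+[180-.4,190-.4])
B=("side",[(p,None) for p in [c[1],c[2],c[3],c[0]]],np.array([(240,50),(703,203),(555,520),(45,335)])/5+[215-.4,275-.4])
for S in([A],[B],[A,B]):
    v,r=fit(S,[.53,.21,-.04]);print("tray",v.round(4),np.degrees(v[2]).round(2),r)
E
```

```text
box [ 0.5392 -0.2303 -0.1789] -10.25 [[0.8, -0.5], [2.4, 0.9], [0.4, -1.0], [0.1, 0.2], [-0.2, 0.2], [-0.5, -0.0], [-0.4, -0.5], [-0.2, 1.2], [-0.3, -0.1], [-0.6, -0.1]]
box [ 0.5421 -0.2291 -0.1698] -9.73 [[-0.8, 0.6], [0.2, 0.8], [0.1, -1.4], [-0.1, 0.3], [-0.1, 0.1], [0.1, -0.9], [0.4, -0.3]]
box [ 0.5404 -0.2299 -0.1797] -10.3 [[0.7, -1.0], [2.2, 0.4], [0.3, -1.4], [-0.1, -0.2], [-0.4, -0.2], [-0.7, -0.4], [-0.5, -0.9], [-0.4, 0.9], [-0.4, -0.5], [-0.7, -0.5], [-0.1, 0.3], [0.4, 0.9], [0.8, -1.1], [0.3, 0.4], [0.7, 0.3], [0.8, -1.2], [1.3, -0.4]]
tray [ 0.5325  0.2175 -0.0524] -3.01 [[-0.4, -0.8], [0.9, -1.0], [0.4, 0.5], [-0.8, 1.0]]
tray [ 0.5342  0.2236 -0.0612] -3.5 [[-0.1, -0.3], [1.3, -0.8], [0.1, 0.5], [-1.1, 0.1]]
tray [ 0.5338  0.221  -0.0575] -3.29 [[-1.4, -1.4], [-0.1, -1.2], [-1.1, 0.2], [-2.2, 0.3], [0.3, -0.9], [1.7, -1.8], [0.9, -0.5], [-0.4, -0.5]]
```

```bash
cat >> h.py <<'E'
BOX=np.array([.5400,-.2298,np.radians(-10.2)]); TRAY=np.array([.533,.220,np.radians(-3.2)])
def fr(F,p):  # frame mm -> world m
    c,q=np.cos(F[2]),np.sin(F[2]);p=np.array(p)/1000
    return np.array([F[0]+c*p[0]-q*p[1],F[1]+q*p[0]+c*p[1],p[2]])
def inv(F,w):
    c,q=np.cos(F[2]),np.sin(F[2]);d=np.array(w[:2])-F[:2]
    return np.array([c*d[0]+q*d[1],-q*d[0]+c*d[1],w[2]])*1000
def toolR(yaw,sgn=1): # tool y down, tool x = sgn * frame y
    x=sgn*np.array([-np.sin(yaw),np.cos(yaw),0]);y=np.array([0,0,-1.]);return np.c_[x,y,np.cross(x,y)]
def st():
    s=ctrl.sense();q=s["orientation"];return s,np.array(s["ee_pos"]),R.from_quat([q[1],q[2],q[3],q[0]])
def delta(P,Rt):
    s,p,r=st();return (r.inv().apply(np.array(P)-p)*100).round(2),np.degrees((r.inv()*R.from_matrix(Rt)).as_rotvec()).round(1)
E
python3 - <<'E'
from h import *
s,p,r=st();print(r.as_matrix().round(3),s["joint_pos"].round(2))
for sg in(1,-1):
    print(sg,fr(BOX,(-100,0,200)),delta(fr(BOX,(-100,0,200)),toolR(BOX[2],sg)))
E
```

```text
[[ 0.419 -0.001  0.908]
 [-0.908  0.001  0.419]
 [-0.001 -1.     0.   ]] [ 1.07  0.63  0.04  1.52 -0.03  1.   -0.02]
1 [ 0.44158044 -0.21209153  0.2       ] (array([-27.18,   2.  ,  31.19]), array([-1.00e-01, -1.45e+02, -0.00e+00]))
-1 [ 0.44158044 -0.21209153  0.2       ] (array([-27.18,   2.  ,  31.19]), array([ 0. , 35. , -0.1]))
```

```bash
python3 -m inch '[[0,-3.5,0,4,0,8,0],[0,-6.5,0,7.5,0,16,0],[0,-9.5,0,11,0,24,0],[0,-12.5,0,14.5,0,32,0],[0,-15.5,0,18,0,35,0]]'; python3 - <<'E'
from h import *
print(delta(fr(BOX,(-100,0,200)),toolR(BOX[2],-1)),ctrl.tip_extent)
E
```

```text
t: 0.65
ee_pos: [0.3715, -0.372, 0.2202]
orientation: [0.452, -0.452, 0.544, -0.543]
contact_force: [1.0, -0.0, -0.5]
opening: 0.144
(array([-17.  ,   2.02,   3.99]), array([ 0. , -0.2, -0. ])) 0.011
```

```bash
python3 -m inch '[[0,-4.5,0,1,0,0,0],[0,-9,1,2,0,0,0],[0,-13,2,3,0,0,0],[0,-17,5,4,0,0,0],[0,-17,9,4,0,0,0]]'; python3 - <<'E'
from h import *
s,p,r=st();print(inv(BOX,p),s["contact_force"].round(2),s["opening"])
print(delta(fr(BOX,(-95,0,108)),toolR(BOX[2],-1)))
cv2.imwrite("pics/side1.png",ctrl.capture("side"));crop("pics/side1.png","pics/c5.png",270,120,140,115,5)
cv2.imwrite("pics/top1.png",ctrl.capture("top"));crop("pics/top1.png","pics/c6.png",330,185,120,120,5)
E
```

```text
t: 1.15
ee_pos: [0.4451, -0.2077, 0.1307]
orientation: [-0.458, 0.454, -0.539, 0.541]
contact_force: [0.4, -0.6, -1.1]
opening: -0.002
[-97.31091677   4.92780737 130.74351349] [ 0.44 -0.57 -1.06] -0.002424923861174918
(array([0.5 , 2.27, 0.21]), array([-0.3,  0.6, -0.2]))
```

View pics/c5.png

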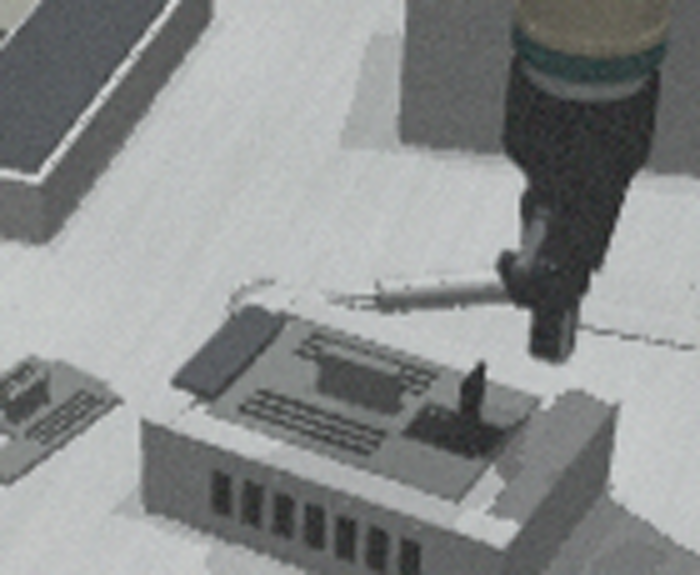

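View pics/c6.png

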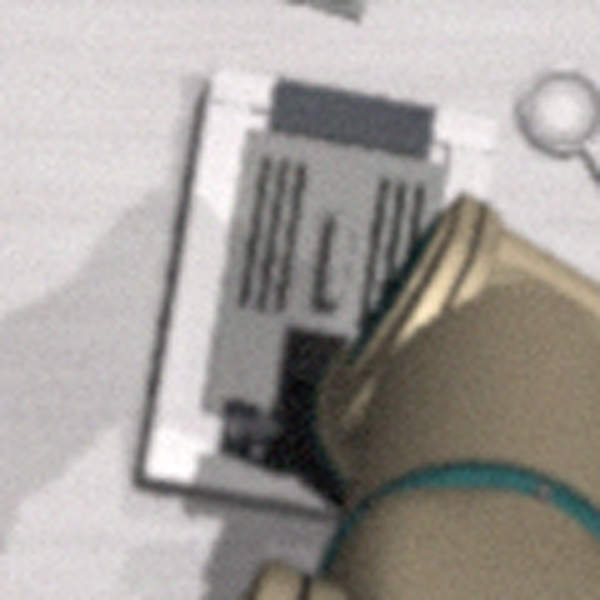

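```bash
python3 -m inch '[[0,0,1,0,0,0,0],[0,0,2.2,0.3,0,0,0],[0,0,2.2,0.8,0,0,0],[0,0,2.2,1.3,0,0,0],[0,0,2.2,1.5,0,0,0]]'; python3 - <<'E'
from h import *
s,p,r=st();print(inv(BOX,p),s["contact_force"].round(2),ctrl.sense()["qvel"].round(3))
E
```

```text
t: 1.75
ee_pos: [0.4567, -0.2172, 0.1091]
orientation: [-0.454, 0.453, -0.542, 0.543]
contact_force: [0.5, 0.4, -0.1]
opening: 0.0
[-84.22416625  -2.33526373 109.11601971] [ 0.51  0.38 -0.06] [-0.012  0.015  0.002 -0.036  0.001  0.032 -0.008]
```

```bash
python3 -m inch '[[0,-0.2,0,0.15,0,0,0],[0,-0.2,0,0.3,0,0,0],[0,-0.2,0,0.4,0,0,0],[0,-0.2,0,0.5,0,0,0],[0,-0.2,0,0.5,0,0,0]]'; python3 - <<'E'
from h import *
s,p,r=st();print(inv(BOX,p),s["contact_force"].round(2))
E
```

```text
t: 2.25
ee_pos: [0.4607, -0.2152, 0.1084]
orientation: [-0.454, 0.454, -0.542, 0.543]
contact_force: [0.5, -0.1, 0.5]
opening: 0.003
[-80.65127712   0.29938839 108.35276069] [ 0.47 -0.09  0.45]
```

```bash
python3 -m inch '[[0,0,0,0.1,0,0,0],[0,0,0,0.2,0,0,0],[0,0,0,0.3,0,0,0],[0,0,0,0.4,0,0,0],[0,0,0,0.4,0,0,0]]'; python3 -m inch '[[0,0,0,0.1,0,0,0],[0,0,0,0.2,0,0,0],[0,0,0,0.3,0,0,0],[0,0,0,0.3,0,0,0],[0,0,0,0.3,0,0,0]]'
```

```text
t: 2.75
ee_pos: [0.4647, -0.216, 0.1083]
orientation: [-0.454, 0.454, -0.542, 0.543]
contact_force: [0.0, 0.1, 0.1]
opening: -0.002
t: 3.25
ee_pos: [0.4675, -0.2164, 0.1083]
orientation: [0.454, -0.454, 0.543, -0.542]
contact_force: [-0.9, -0.4, -0.5]
opening: 0.005
```

```bash
python3 - <<'E'
from h import *
s,p,r=st();print(inv(BOX,p),s["contact_force"].round(2))
E
```

```text
[-73.76151803   0.29680973 108.29201658] [-0.93 -0.41 -0.55]
```

```bash
python3 -m inch '[[0,0,0,0.1,0,0,0],[0,0,0,0.2,0,0,0],[0,0,0,0.3,0,0,0],[0,0,0,0.3,0,0,0],[0,0,0,0.3,0,0,0]]'
```

```text
t: 3.75
ee_pos: [0.4704, -0.2169, 0.1083]
orientation: [0.454, -0.454, 0.543, -0.542]
contact_force: [0.6, 0.4, -0.6]
opening: -0.001
```

```bash
python3 -m inch '[[0,0,0,0.1,0,0,0],[0,0,0,0.2,0,0,0],[0,0,0,0.3,0,0,0],[0,0,0,0.3,0,0,0],[0,0,0,0.3,0,0,0]]'
```

```text
t: 4.25
ee_pos: [0.4734, -0.2175, 0.1083]
orientation: [0.454, -0.454, 0.542, -0.542]
contact_force: [-0.3, 0.0, -0.4]
opening: -0.0
```

```bash
python3 -m inch '[[0,0,0,0.1,0,0,0],[0,0,0,0.2,0,0,0],[0,0,0,0.3,0,0,0],[0,0,0,0.3,0,0,0],[0,0,0,0.3,0,0,0]]'
```

```text
t: 4.75
ee_pos: [0.4763, -0.2181, 0.1083]
orientation: [-0.454, 0.454, -0.542, 0.542]
contact_force: [-0.0, -0.1, -0.3]
opening: -0.0
```

```bash
python3 -m inch '[[0,0,0,0.1,0,0,0],[0,0,0,0.2,0,0,0],[0,0,0,0.3,0,0,0],[0,0,0,0.3,0,0,0],[0,0,0,0.3,0,0,0]]'
```

```text
t: 5.25
ee_pos: [0.4793, -0.2186, 0.1083]
orientation: [0.454, -0.454, 0.543, -0.542]
contact_force: [-0.0, 0.3, 0.6]
opening: 0.001
```

```bash
python3 -m inch '[[0,0,0,0.1,0,0,0],[0,0,0,0.2,0,0,0],[0,0,0,0.3,0,0,0],[0,0,0,0.3,0,0,0],[0,0,0,0.3,0,0,0]]'; python3 - <<'E'
from h import *
s,p,r=st();print(inv(BOX,p),s["contact_force"].round(2))
cv2.imwrite("pics/side2.png",ctrl.capture("side"));crop("pics/side2.png","pics/c7.png",290,130,110,100,6)
E
```

```text
t: 5.75
ee_pos: [0.4822, -0.2191, 0.1083]
orientation: [0.454, -0.454, 0.542, -0.542]
contact_force: [-0.2, 0.3, 0.1]
opening: 0.0
[-58.74687036   0.29134197 108.30370607] [-0.21  0.31  0.13]
```

View pics/c7.png

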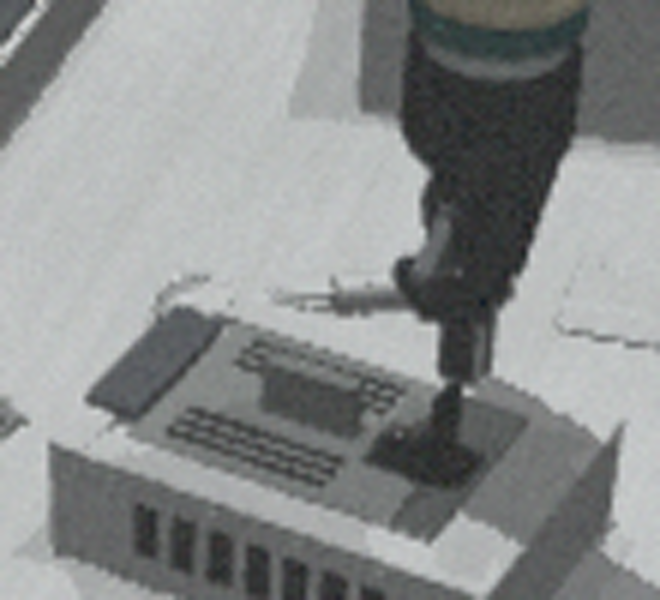

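```bash
python3 - <<'E'
from h import *
s,p,r=st();print("cam",ray("side",[(320,240)])[0], inv(BOX,ray("side",[(320,240)])[0]))
f=lambda P:((proj("side",P)-[290,130]+.4)*6).round(0).tolist()
print("finger corners z97", f([fr(BOX,(x,y,97.3)) for x in(-70,-48) for y in(-14,14)]))
print("tab for face -58/-48: top z112, z84", f([fr(BOX,(x,y,z)) for x in(-58,-48) for y in(-13,13) for z in(112,67)]))
E
```

```text
cam [0.23680714 0.94137079 0.96044804] [-505.79755527 1098.97031873  960.44804202]
finger corners z97 [[492.0, 409.0], [466.0, 440.0], [449.0, 395.0], [423.0, 426.0]]
tab for face -58/-48: top z112, z84 [[470.0, 377.0], [462.0, 454.0], [446.0, 405.0], [439.0, 483.0], [451.0, 370.0], [444.0, 448.0], [426.0, 399.0], [420.0, 476.0]]
```

```bash
python3 - <<'E'
from h import *
crop("pics/side2.png","pics/c8.png",340,165,50,45,14)
c,D=ray("side",[(290+440/6,130+375/6),(290+465/6,130+385/6),(290+490/6,130+375/6)])
cb=inv(BOX,c)
for d in D:
    e=inv(BOX,c+d)-cb
    for Y in(-10,0,10): k=(Y-cb[1])/e[1];print(Y,(cb+k*e).round(1))
E
```

```text
-10 [-45.4 -10.  108.9]
0 [-49.6   0.  116.6]
10 [-53.7  10.  124.3]
-10 [-58.4 -10.  108. ]
0 [-62.4   0.  115.7]
10 [-66.5  10.  123.3]
-10 [-70.3 -10.  118. ]
0 [-74.2   0.  125.6]
10 [-78.1  10.  133.2]
```

View pics/c8.png

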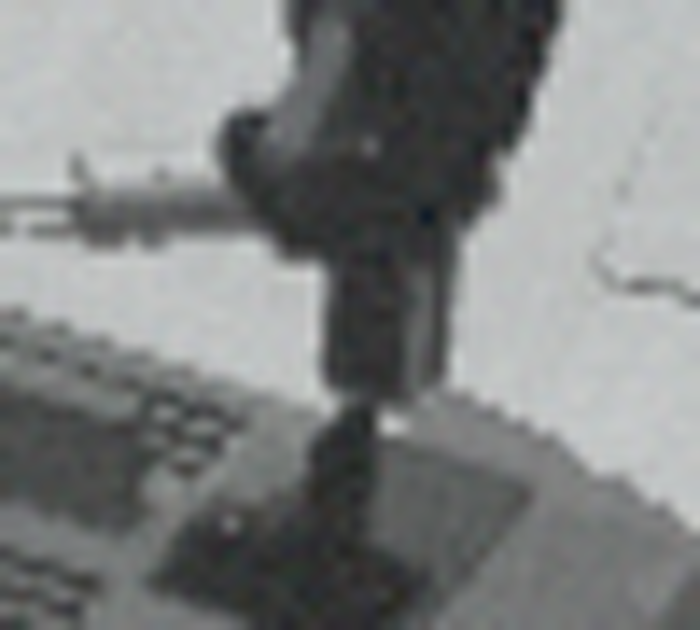

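```bash
python3 - <<'E'
from h import *
crop("pics/side1.png","pics/c9.png",355,150,50,50,12)
# side1 pose
T=np.array([0.4451,-0.2077,.1307])
f=lambda P,o,k:((proj("side",P)-o+.4)*k).round(0).tolist()
print(f([T+[0,0,d/1000] for d in(-20,-11,0,8,20)],[355,150],12))
T=np.array([0.27237852,-0.58949062,0.21940258])
Rm=st()[2]
x=np.array([.419,-.908,0])
crop("pics/side0.png","pics/c10.png",440,60,70,70,8)
print([f([T+x*s+[0,0,d/1000] for d in(-11,0,20)],[440,60],8) for s in(-.05,0,.05)])
E
```

```text
[[282.0, 609.0], [285.0, 577.0], [290.0, 538.0], [293.0, 509.0], [298.0, 465.0]]
[[[255.0, 520.0], [261.0, 493.0], [273.0, 444.0]], [[214.0, 457.0], [220.0, 430.0], [231.0, 382.0]], [[174.0, 396.0], [180.0, 370.0], [190.0, 322.0]]]
```

View pics/c9.png

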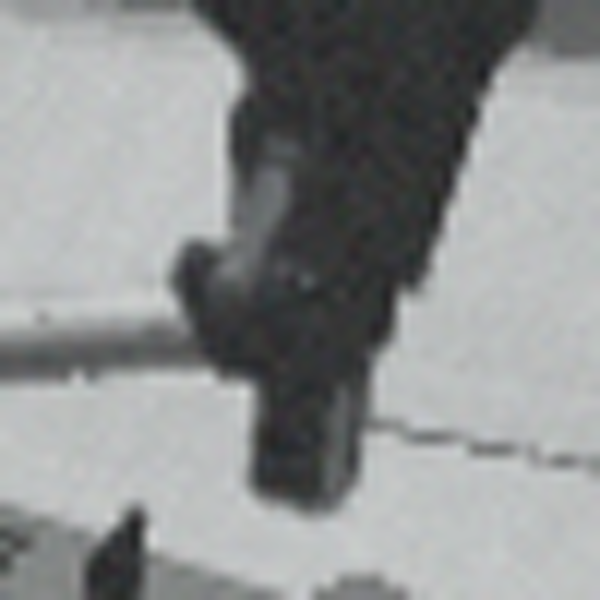

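View pics/c10.png

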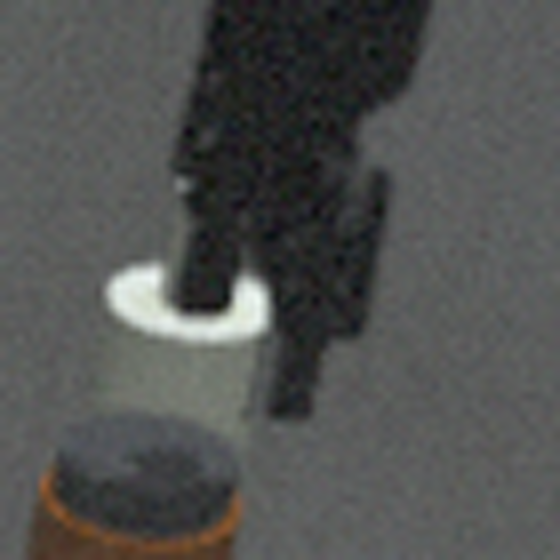

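```bash
python3 - <<'E'
from h import *
T=np.array([0.27237852,-0.58949062,0.21940258]);x=np.array([.419,-.908,0])
crop("pics/top0.png","pics/c11.png",525,305,115,80,6)
print([((proj("top",[T+x*s+[0,0,d/1000] for d in(-11,0,20,60)])-[525,305]+.4)*6).round(0).tolist() for s in(-.05,0,.05)])
cv2.imwrite("pics/top2.png",ctrl.capture("top"));crop("pics/top2.png","pics/c12.png",330,185,120,120,5)
E
```

```text
[[[80.0, 289.0], [93.0, 290.0], [118.0, 292.0], [171.0, 297.0]], [[184.0, 234.0], [198.0, 234.0], [225.0, 235.0], [281.0, 238.0]], [[285.0, 179.0], [300.0, 179.0], [328.0, 179.0], [387.0, 179.0]]]
```

View pics/c11.png

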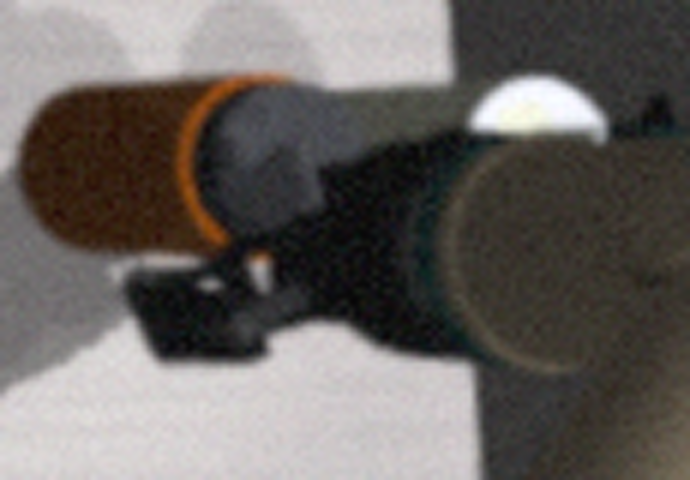

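View pics/c12.png

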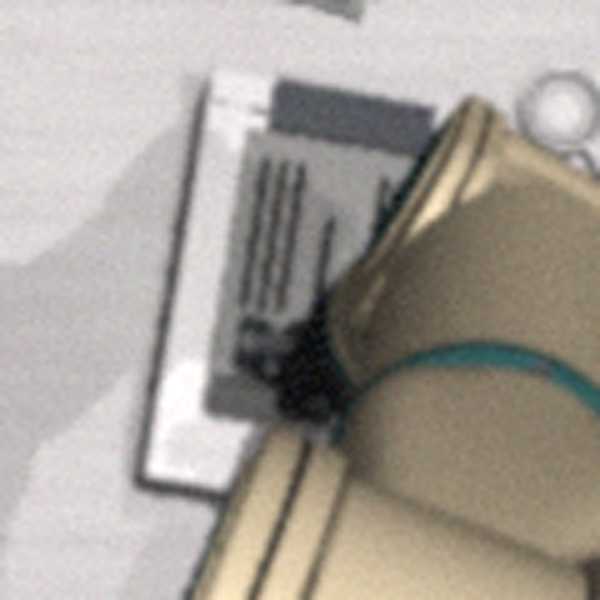

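```bash
python3 -m inch '[[0,0,0,-1.2,0,0,0],[0,0,0,-2.5,0,0,0],[0,0,0.6,-2.5,0,0,0],[0,0,1.2,-2.5,0,0,0],[0,0,1.2,-2.5,0,0,0]]'; python3 - <<'E'
from h import *
s,p,r=st();print(inv(BOX,p),s["contact_force"].round(2))
cv2.imwrite("pics/side3.png",ctrl.capture("side"));crop("pics/side3.png","pics/c13.png",335,155,60,55,11)
E
```

```text
t: 6.35
ee_pos: [0.4579, -0.2145, 0.0954]
orientation: [0.454, -0.454, 0.543, -0.542]
contact_force: [-0.0, 0.7, 0.3]
opening: 0.0
[-83.47301697   0.47957548  95.40506535] [-0.02  0.74  0.31]
```

View pics/c13.png

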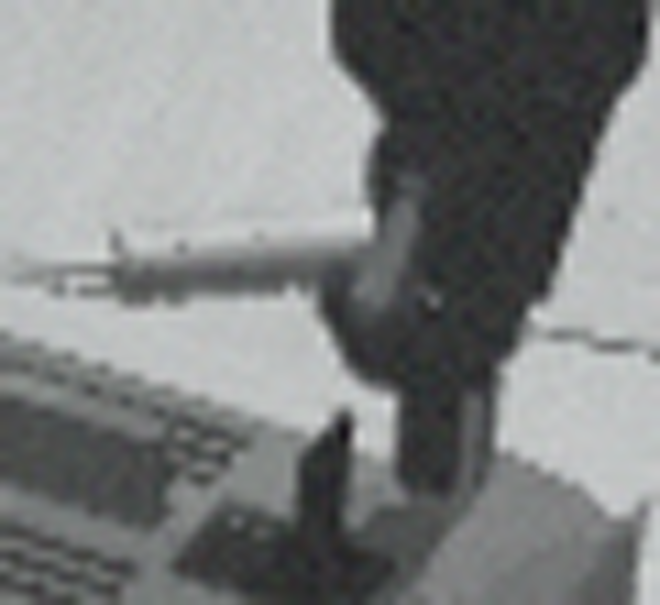

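```bash
python3 - <<'E'
from h import *
g=lambda l:np.array(l)/11+[335-.45,155-.45]
for w in onz("side",g([(350,408),(303,455)]),.112): print("tab top",inv(BOX,w).round(1))
c,D=ray("side",g([(400,480),(425,495),(462,497),(490,470)]));cb=inv(BOX,c)
for d in D:
    e=inv(BOX,c+d)-cb
    print([(cb+(Y-cb[1])/e[1]*e).round(1).tolist() for Y in(-10,0,10)])
E
```

```text
tab top [-52.6 -14.1 112. ]
tab top [-51.1  10.4 112. ]
[[-69.8, -10.0, 98.3], [-73.7, 0.0, 106.1], [-77.7, 10.0, 113.9]]
[[-77.0, -10.0, 96.3], [-80.9, 0.0, 104.1], [-84.7, 10.0, 111.9]]
[[-87.0, -10.0, 99.4], [-90.8, 0.0, 107.2], [-94.6, 10.0, 115.0]]
[[-93.7, -10.0, 110.3], [-97.4, 0.0, 118.0], [-101.1, 10.0, 125.7]]
```

```bash
python3 -m inch '[[0,0,0.3,0.3,0,0,0],[0,0,0.6,0.6,0,0,0],[0,0,0.6,0.9,0,0,0],[0,0,0.6,1.2,0,0,0],[0,0,0.6,1.2,0,0,0]]'; python3 -m inch '[[0,0,0,0.1,0,0,0],[0,0,0,0.2,0,0,0],[0,0,0,0.3,0,0,0],[0,0,0,0.3,0,0,0],[0,0,0,0.3,0,0,0]]'
```

```text
t: 6.9
ee_pos: [0.4702, -0.2169, 0.0904]
orientation: [-0.454, 0.453, -0.542, 0.543]
contact_force: [0.4, 0.3, -0.1]
opening: 0.001
t: 7.4
ee_pos: [0.4724, -0.2173, 0.0903]
orientation: [-0.454, 0.454, -0.542, 0.542]
contact_force: [-0.1, 0.1, 0.3]
opening: -0.004
```

```bash
 python3 -m inch '[[0,0,0,0.1,0,0,0],[0,0,0,0.2,0,0,0],[0,0,0,0.3,0,0,0],[0,0,0,0.3,0,0,0],[0,0,0,0.3,0,0,0]]'
```

```text
t: 7.9
ee_pos: [0.4754, -0.2179, 0.0903]
orientation: [-0.454, 0.454, -0.542, 0.542]
contact_force: [0.4, 0.4, -0.2]
opening: -0.005
```

```bash
 python3 -m inch '[[0,0,0,0.1,0,0,0],[0,0,0,0.2,0,0,0],[0,0,0,0.3,0,0,0],[0,0,0,0.3,0,0,0],[0,0,0,0.3,0,0,0]]'
```

```text
t: 8.4
ee_pos: [0.4771, -0.2182, 0.0902]
orientation: [0.453, -0.454, 0.543, -0.542]
contact_force: [-4.9, 1.1, 3.5]
opening: -0.001
```

```bash
 python3 -m inch '[[0,0,0,0.05,0,0,0],[0,0,0,0.1,0,0,0],[0,0,0,0.15,0,0,0],[0,0,0,0.2,0,0,0],[0,0,0,0.2,0,0,0]]'
```

```text
t: 8.9
ee_pos: [0.4784, -0.2184, 0.0902]
orientation: [0.453, -0.454, 0.544, -0.542]
contact_force: [-6.7, 1.4, 5.1]
opening: -0.003
```

```bash
 python3 -m inch '[[0,0,0,-0.4,0,0,0],[0,0,0,-0.8,0,0,0],[0,0,0,-1.0,0,0,0],[0,0,0,-1.0,0,0,0],[0,0,0,-1.0,0,0,0]]'; python3 - <<'E'
from h import *
s,p,r=st();print(inv(BOX,p),s["contact_force"].round(2))
cv2.imwrite("pics/side4.png",ctrl.capture("side"));crop("pics/side4.png","pics/c14.png",335,155,60,55,11)
E
```

```text
t: 9.4
ee_pos: [0.4712, -0.2171, 0.0905]
orientation: [-0.454, 0.453, -0.542, 0.543]
contact_force: [1.3, 0.2, 0.1]
opening: -0.001
[-69.97339112   0.27646124  90.47575977] [1.34 0.16 0.1 ]
```

View pics/c14.png

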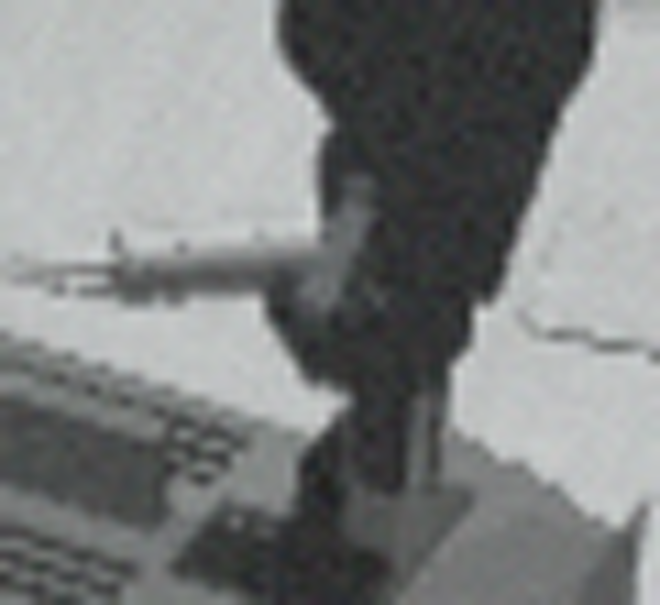

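```bash
 python3 -m inch '[[0,0,0,0.3,0,0,0],[0,0,0,0.5,0,0,0],[0,0,0,0.7,0,0,0],[0,0,0,0.9,0,0,0],[0,0,0,1.0,0,0,0]]';  python3 -m inch '[[0,0,0,0.05,0,0,0],[0,0,0,0.1,0,0,0],[0,0,0,0.15,0,0,0],[0,0,0,0.2,0,0,0],[0,0,0,0.2,0,0,0]]'
```

```text
t: 9.95
ee_pos: [0.4781, -0.2183, 0.0901]
orientation: [0.453, -0.454, 0.544, -0.541]
contact_force: [-7.0, 1.4, 5.1]
opening: -0.0
t: 10.45
ee_pos: [0.479, -0.2185, 0.09]
orientation: [0.452, -0.454, 0.545, -0.541]
contact_force: [-7.4, 1.8, 7.0]
opening: 0.003
```

```bash
python3 - <<'E'
from h import *
s,p,r=st();print(inv(BOX,p),s["contact_force"].round(2),s["ft_torque"].round(3),r.as_matrix().round(3),s["joint_efforts"].round(2))
cv2.imwrite("pics/side5.png",ctrl.capture("side"));crop("pics/side5.png","pics/c15.png",325,155,60,55,11)
E
```

```text
[-62.05146467   0.3561694   90.03837429] [-7.44  1.8   7.  ] [0.28  1.581 0.052] [[-0.178 -0.006  0.984]
 [-0.984  0.002 -0.178]
 [-0.001 -1.    -0.006]] [ -1.07 -47.58   1.42 -15.15  -0.47  -2.33   0.  ]
```

View pics/c15.png

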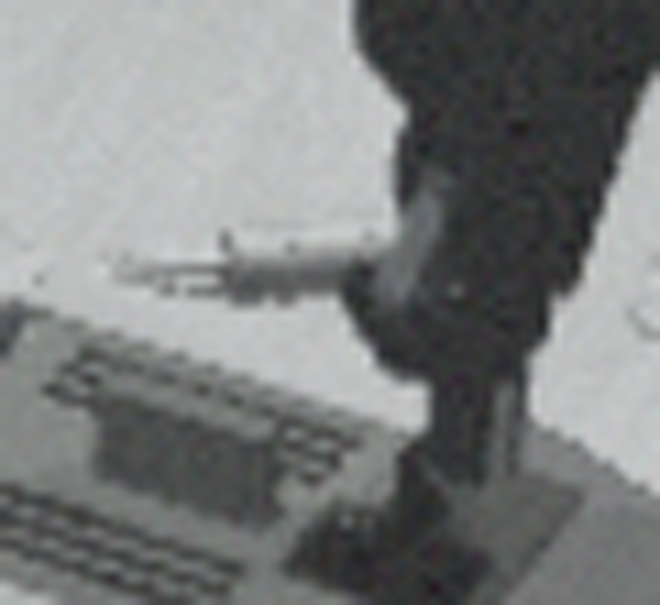

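```bash
 python3 -m inch '[[0,0,-0.05,0.0,0,0,0],[0,0,-0.1,0.0,0,0,0],[0,0,-0.15,0.05,0,0,0],[0,0,-0.2,0.1,0,0,0],[0,0,-0.2,0.1,0,0,0]]'
```

```text
t: 11.0
ee_pos: [0.4791, -0.2183, 0.0908]
orientation: [0.452, -0.455, 0.545, -0.54]
contact_force: [-6.2, 1.2, -4.3]
opening: -0.001
```

```bash
 python3 -m inch '[[0,0,0.05,0.05,0,0,0],[0,0,0.05,0.1,0,0,0],[0,0,0.05,0.15,0,0,0],[0,0,0.05,0.2,0,0,0],[0,0,0.05,0.2,0,0,0]]'
```

```text
t: 11.5
ee_pos: [0.4801, -0.2185, 0.0906]
orientation: [0.451, -0.455, 0.546, -0.54]
contact_force: [-9.3, 0.6, 2.5]
opening: 0.007
```

```bash
 python3 -m inch '[[0,0,-0.02,0.05,0,0,0],[0,0,-0.05,0.1,0,0,0],[0,0,-0.05,0.15,0,0,0],[0,0,-0.07,0.2,0,0,0],[0,0,-0.07,0.2,0,0,0]]'; python3 - <<'E'
from h import *
s,p,r=st();print(inv(BOX,p),s["contact_force"].round(2))
cv2.imwrite("pics/side6.png",ctrl.capture("side"));crop("pics/side6.png","pics/c16.png",290,150,110,90,6)
E
```

```text
t: 12.0
ee_pos: [0.4812, -0.2187, 0.0908]
orientation: [0.451, -0.455, 0.546, -0.539]
contact_force: [-9.3, 1.5, -1.3]
opening: 0.003
[-59.88725418   0.53765432  90.77166368] [-9.34  1.53 -1.33]
```

View pics/c16.png

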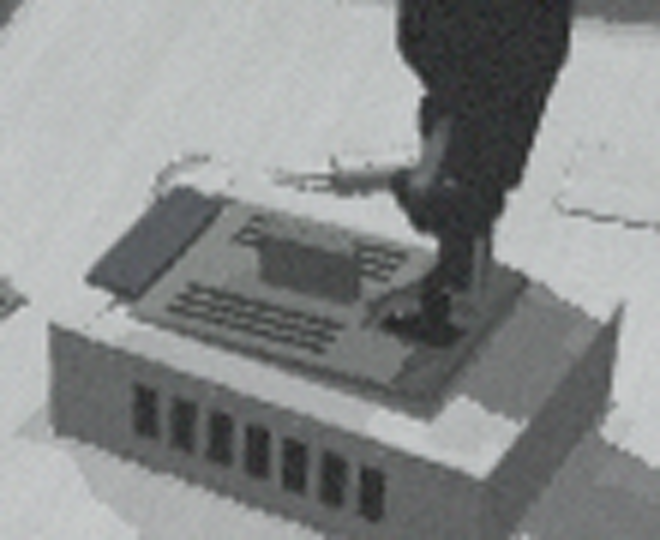

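```bash
 python3 -m inch '[[0,0,0,-0.5,0,0,0],[0,0,0,-1.2,0,0,0],[0,0,0,-2.0,0,0,0],[0,0,-2,-2.0,0,0,0],[0,0,-5,-2.0,0,0,0]]'; python3 -m inch '[[0.5,0,-2.5,0,0,0,0],[0.5,0,-3,3,0,0,0],[0.5,0,-3,5.5,0,0,0],[0.5,0,-3,8,0,0,0],[0.5,0,-3,8,0,0,0]]'; python3 - <<'E'
from h import *
s,p,r=st();print(inv(BOX,p),s["contact_force"].round(2),s["opening"])
cv2.imwrite("pics/side7.png",ctrl.capture("side"));crop("pics/side7.png","pics/c17.png",290,130,110,100,6)
E
```

```text
t: 12.55
ee_pos: [0.4671, -0.2161, 0.1423]
orientation: [0.453, -0.454, 0.543, -0.542]
contact_force: [0.3, 0.6, 0.2]
opening: 0.001
t: 13.05
ee_pos: [0.5508, -0.2308, 0.1732]
orientation: [-0.455, 0.453, -0.54, 0.544]
contact_force: [-0.1, 1.4, 0.3]
opening: 0.502
[ 10.78258826   0.89086132 173.24300978] [-0.07  1.35  0.31] 0.5015735560628287
```

View pics/c17.png

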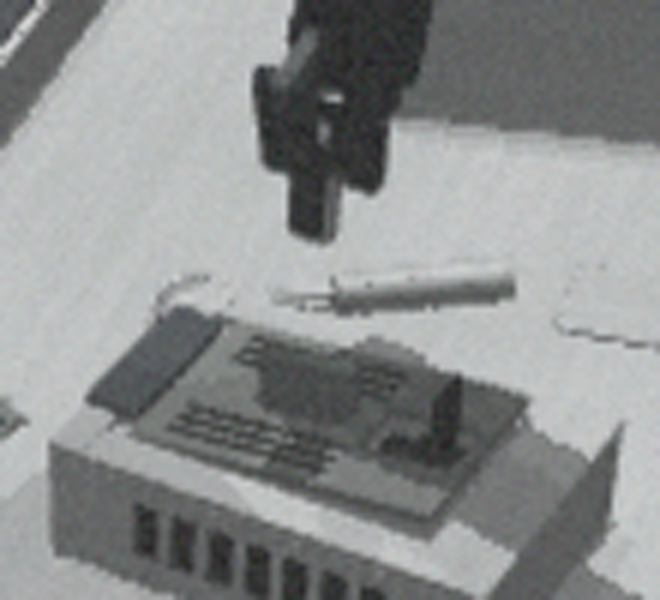

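```bash
python3 - <<'E'
from h import *
def xs(uv,X):
    c,D=ray("side",uv);cb=inv(BOX,c)
    for d,x in zip(D,X):
        e=inv(BOX,c+d)-cb; print((cb+(x-cb[0])/e[0]*e).round(1))
crop("pics/side7.png","pics/c18.png",325,135,40,40,15)
print("c17");xs(np.array([(290,233),(335,238)])/6+[289.6,129.6],[21.8,-.2])
print("c14");xs(np.array([(355,487),(405,490),(440,480)])/11+[334.5,154.5],[-59,-70,-81])
print("c13");xs(np.array([(400,485),(455,497),(485,485)])/11+[334.5,154.5],[-72.5,-83.5,-94.5])
E
```

```text
c17
[ 21.8  22.2 184.2]
[ -0.2  20.9 188.1]
c14
[-59.   -6.4  94.5]
[-70.  -13.3  93.4]
[-81.   -8.6 103.6]
c13
[-72.5  -3.1 102.3]
[-83.5 -13.9  95.8]
[-94.5  -5.  109.3]
```

View pics/c18.png

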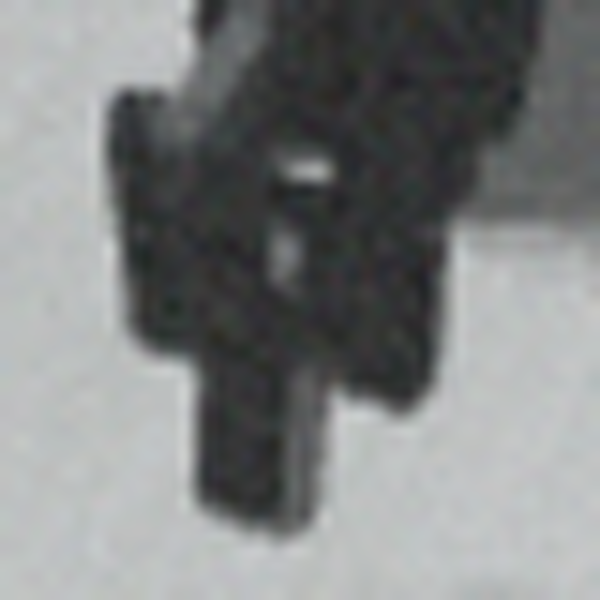

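```bash
cat >> h.py <<'E'
def tilt(yaw,deg): # panel -x end up by deg: rotate about frame y
    ax=np.array([-np.sin(yaw),np.cos(yaw),0]);return R.from_rotvec(ax*np.radians(deg)).as_matrix()@toolR(yaw,-1)
E
python3 - <<'E'
from h import *
print(inv(BOX,st()[1]),delta(fr(BOX,(19,0,115)),tilt(BOX[2],5)),delta(fr(BOX,(16.3,0,81)),tilt(BOX[2],5)))
E
```

```text
[  8.10692985   0.6639306  172.77730254] (array([0.07, 5.78, 1.07]), array([-5.2,  0.1,  0. ])) (array([0.07, 9.18, 0.79]), array([-5.2,  0.1,  0. ]))
```

```bash
 python3 -m inch '[[0.4,0.07,1.5,1,-5,0,0],[0.4,0.07,3,1,-5,0,0],[0.4,0.07,4.5,1,-5,0,0],[0.4,0.07,5.8,1,-5,0,0],[0.4,0.07,5.8,1,-5,0,0]]'; python3 - <<'E'
from h import *
s,p,r=st();print(inv(BOX,p),s["contact_force"].round(2),s["opening"])
print(delta(fr(BOX,(16.3,0,81)),tilt(BOX[2],5)))
cv2.imwrite("pics/side8.png",ctrl.capture("side"));crop("pics/side8.png","pics/c19.png",305,145,70,65,10)
cv2.imwrite("pics/top8.png",ctrl.capture("top"));crop("pics/top8.png","pics/c20.png",340,185,100,110,5)
E
```

```text
t: 13.6
ee_pos: [0.5537, -0.2325, 0.1128]
orientation: [0.432, -0.473, 0.567, -0.517]
contact_force: [-0.3, 0.3, -0.0]
opening: 0.4
[ 14.00852718  -0.2311408  112.79286424] [-0.26  0.32 -0.03] 0.40002029203198397
(array([-0.02,  3.15,  0.52]), array([ 0.2, -0. , -0. ]))
```

View pics/c19.png

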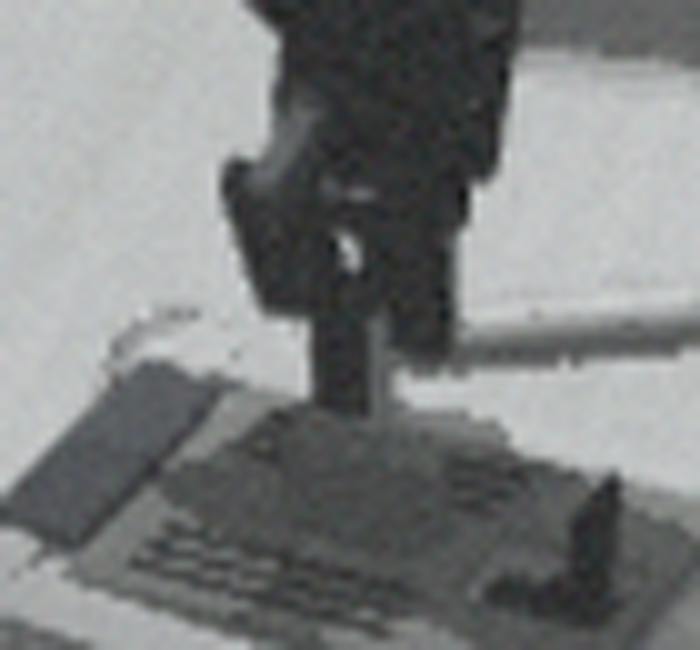

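View pics/c20.png

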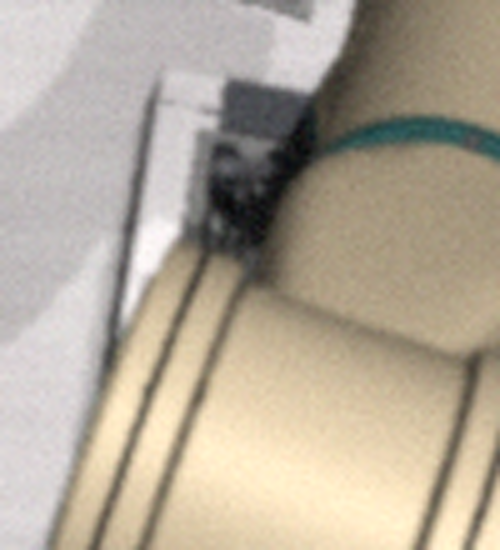

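```bash
python3 - <<'E'
from h import *
c,D=ray("side",np.array([(318,408),(365,417)])/10+[304.5,144.5]);cb=inv(BOX,c)
for d in D:
    e=inv(BOX,c+d)-cb
    print([(cb+(Y-cb[1])/e[1]*e).round(1).tolist() for Y in(17,25)])
f=lambda P:((proj("side",[fr(BOX,p) for p in P])-[305,145]+.5)*10).round(0).tolist()
print("rib top corners",f([(18.2+25,6,101.2),(18.2-25,6,105.6),(18.2-25,-6,105.6),(43,-6,101.2)]))
E
```

```text
[[26.8, 17.0, 123.9], [22.9, 25.0, 130.1]]
[[12.1, 17.0, 126.1], [8.3, 25.0, 132.3]]
rib top corners [[282.0, 438.0], [439.0, 477.0], [458.0, 456.0], [302.0, 417.0]]
```

```bash
 python3 -m inch '[[0.4,0,0.5,0.5,0,0,0],[0.4,0,1,0.5,0,0,0],[0.4,0,1.5,0.5,0,0,0],[0.4,0,2.0,0.5,0,0,0],[0.4,0,2.2,0.4,0,0,0]]'; python3 -m inch '[[0.4,0,0.3,0,0,0,0],[0.4,0,0.6,0,0,0,0],[0.4,0,0.9,0,0,0,0],[0.4,0,1.2,0,0,0,0],[0.4,0,1.2,0,0,0,0]]'; python3 - <<'E'
from h import *
s,p,r=st();print(inv(BOX,p),s["contact_force"].round(2),s["opening"])
cv2.imwrite("pics/side9.png",ctrl.capture("side"));crop("pics/side9.png","pics/c21.png",305,145,70,65,10)
E
```

```text
t: 14.2
ee_pos: [0.5575, -0.2332, 0.0915]
orientation: [0.433, -0.473, 0.566, -0.518]
contact_force: [-0.5, 0.0, 0.2]
opening: 0.397
t: 14.7
ee_pos: [0.5566, -0.2332, 0.0799]
orientation: [0.433, -0.473, 0.566, -0.518]
contact_force: [0.2, 0.4, -0.4]
opening: 0.399
[16.93824108 -0.36525713 79.86004402] [ 0.24  0.45 -0.35] 0.3993325893231832
```

View pics/c21.png

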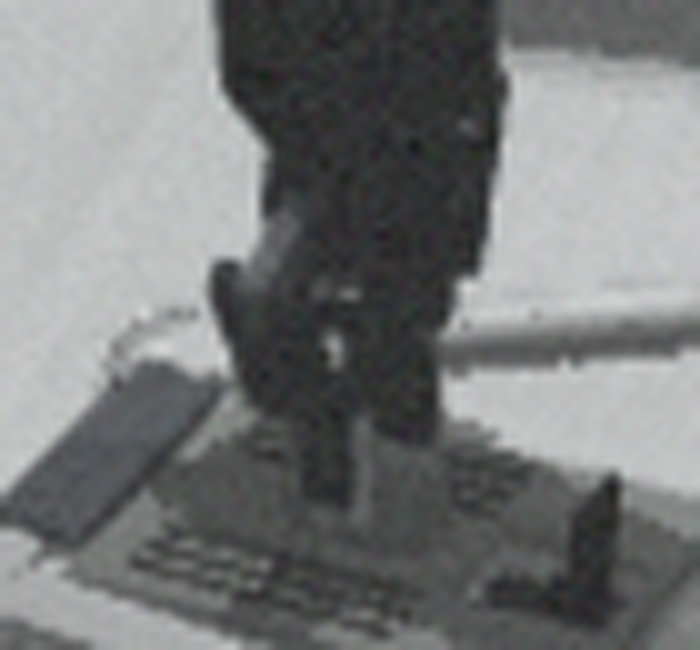

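```bash
 python3 -m inch '[[0.25,0,0,0,0,0,0],[0.15,0,0,0,0,0,0],[0.0,0,0,0,0,0,0],[0.0,0,0,0,0,0,0],[0,0,0,0,0,0,0]]'; python3 - <<'E'
from h import *
s,p,r=st();print(inv(BOX,p),s["contact_force"].round(2),s["ft_torque"].round(2),s["opening"])
E
```

```text
t: 15.25
ee_pos: [0.5571, -0.2332, 0.0806]
orientation: [0.434, -0.473, 0.566, -0.518]
contact_force: [-1.2, 0.7, 2.7]
opening: 0.118
[17.43863704 -0.31010509 80.61364265] [-1.16  0.7   2.69] [ 0.21  0.04 -0.  ] 0.11781095476504788
```

```bash
 python3 -m inch '[[0,0,-0.03,-0.1,0,0,0],[0,0,-0.02,-0.25,0,0,0],[0,0,-0.01,-0.4,0,0,0],[0,0,0,-0.5,0,0,0],[0,0,0.01,-0.6,0,0,0]]'; python3 - <<'E'
from h import *
s,p,r=st();print(inv(BOX,p),s["contact_force"].round(2),s["ft_torque"].round(2),s["opening"])
E
```

```text
t: 15.75
ee_pos: [0.5513, -0.2323, 0.0808]
orientation: [0.434, -0.473, 0.565, -0.519]
contact_force: [0.9, -0.2, 1.2]
opening: 0.118
[11.57049931 -0.44219421 80.84787478] [ 0.91 -0.19  1.2 ] [ 0.04 -0.48  0.05] 0.11821099651906551
```

```bash
 python3 -m inch '[[0,0,0.01,-0.2,0,0,0],[0,0,0.02,-0.4,0,0,0],[0,0,0.04,-0.6,0,0,0],[0,0,0.05,-0.75,0,0,0],[0,0,0.05,-0.75,0,0,0]]'; python3 - <<'E'
from h import *
s,p,r=st();print(inv(BOX,p),s["contact_force"].round(2),s["ft_torque"].round(2),s["opening"])
cv2.imwrite("pics/side10.png",ctrl.capture("side"));crop("pics/side10.png","pics/c22.png",290,140,110,95,6)
E
```

```text
t: 16.25
ee_pos: [0.5432, -0.2308, 0.0809]
orientation: [0.433, -0.473, 0.566, -0.518]
contact_force: [2.1, 0.6, 1.0]
opening: 0.119
[ 3.28665152 -0.40343696 80.9118249 ] [2.07 0.61 1.03] [ 0.07 -0.31 -0.05] 0.1190444448364906
```

View pics/c22.png

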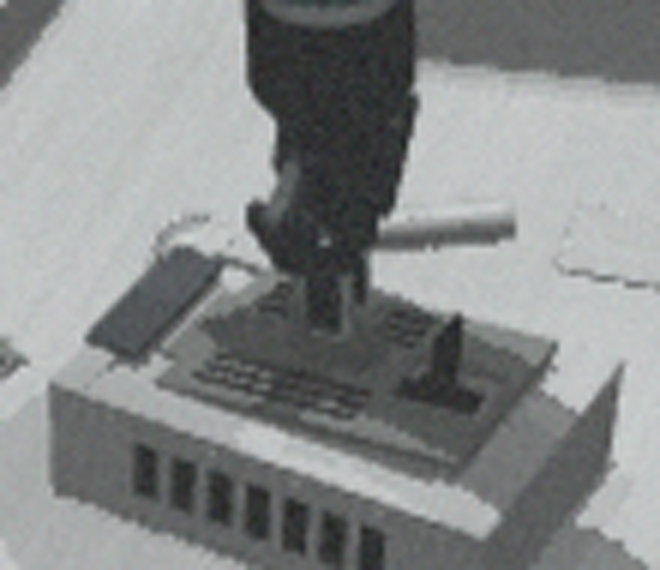

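```bash
 python3 -m inch '[[0,0,-0.2,-0.02,0,0,0],[0,0,-0.4,-0.03,0,0,0],[0,0,-0.6,-0.05,0,0,0],[0,0,-0.9,-0.08,0,0,0],[0,0,-1.2,-0.1,0,0,0]]'; python3 - <<'E'
from h import *
s,p,r=st();print(inv(BOX,p),s["contact_force"].round(2),s["ft_torque"].round(2),s["opening"])
cv2.imwrite("pics/side11.png",ctrl.capture("side"));crop("pics/side11.png","pics/c23.png",290,140,110,95,6)
E
```

```text
t: 16.8
ee_pos: [0.5435, -0.231, 0.0931]
orientation: [0.433, -0.473, 0.566, -0.518]
contact_force: [1.0, 0.0, -1.6]
opening: 0.121
[ 3.62519164 -0.55496675 93.08439427] [ 0.98  0.03 -1.62] [-0.04 -0.16  0.04] 0.12107966852656074
```

View pics/c23.png

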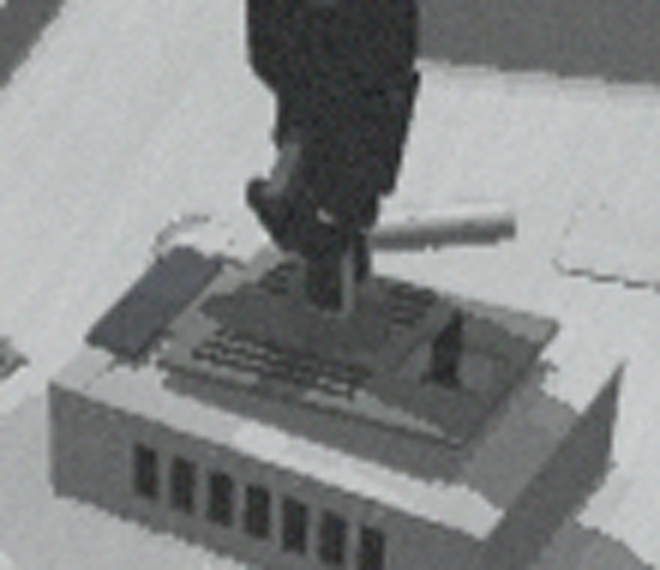

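```bash
 python3 -m inch '[[0,0,-1.2,-0.1,0,0,0],[0,0,-2.8,-0.24,0,0,0],[0,0,-4.5,-0.39,0,0,0],[0,0,-6.5,-0.56,0,0,0],[0,0,-8.5,-0.74,0,0,0]]'; python3 -m inch '[[0,0,-0.5,0,1,0,0],[0,0,-1,0,3,0,0],[0,0,-1,0,5,0,0],[0,0,-1,0,5,0,0],[0,0,-1,0,5,0,0]]'; python3 - <<'E'
from h import *
s,p,r=st();print(inv(BOX,p),s["contact_force"].round(2),s["ft_torque"].round(2),s["opening"])
print(fr(TRAY,(0,0,200)),delta(fr(TRAY,(10,0,185)),toolR(TRAY[2],-1)))
cv2.imwrite("pics/side12.png",ctrl.capture("side"));crop("pics/side12.png","pics/c24.png",280,80,120,140,5)
E
```

```text
t: 17.35
ee_pos: [0.5436, -0.2309, 0.1798]
orientation: [0.433, -0.473, 0.566, -0.518]
contact_force: [0.2, 0.1, -1.4]
opening: 0.12
t: 17.85
ee_pos: [0.5442, -0.2309, 0.1881]
orientation: [0.453, -0.454, 0.543, -0.542]
contact_force: [0.0, 0.5, -1.9]
opening: 0.118
[  4.29216605  -0.35503207 188.09565844] [ 0.01  0.49 -1.9 ] [ 0.01 -0.01  0.02] 0.11753784441926098
[0.533 0.22  0.2  ] (array([-44.3 ,   0.33,  -8.1 ]), array([ 0., -7., -0.]))
```

View pics/c24.png

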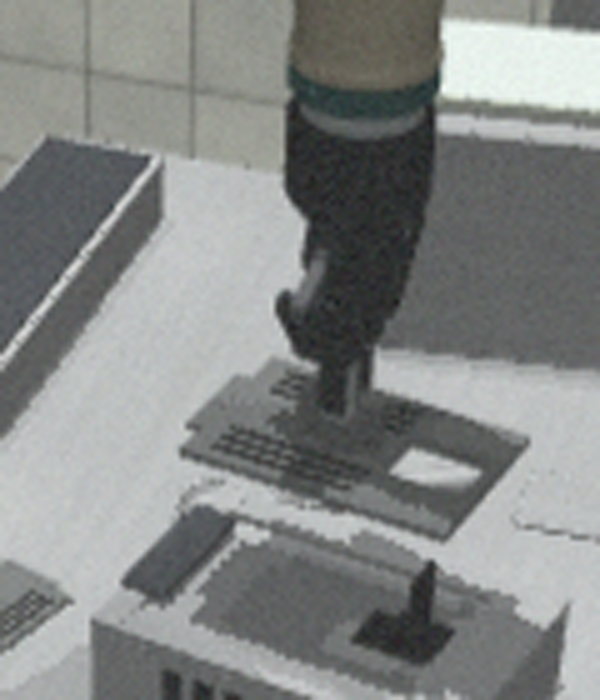

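```bash
 python3 -m inch '[[0,-3,0,-0.5,0,-1,0],[0,-7,0,-1.3,0,-2,0],[0,-11.5,0,-2.1,0,-4,0],[0,-16,0,-3,0,-6,0],[0,-20.5,0,-3.8,0,-7,0]]'; python3 - <<'E'
from h import *
print(delta(fr(TRAY,(7,0,170)),toolR(TRAY[2],-1)))
E
```

```text
t: 18.4
ee_pos: [0.5436, -0.0208, 0.188]
orientation: [0.486, -0.486, 0.514, -0.513]
contact_force: [0.5, -0.1, -1.4]
opening: 0.121
(array([-23.98,   1.79,  -1.68]), array([0. , 0.1, 0. ]))
```

```bash
 python3 -m inch '[[0,-4.5,0,-0.3,0,0,0],[0,-9,0,-0.6,0,0,0],[0,-13.5,0,-0.9,0,0,0],[0,-17.5,0,-1.2,0,0,0],[0,-20.5,0.5,-1.5,0,0,0]]';  python3 -m inch '[[0,-2,0.5,-0.1,0,0,0],[0,-3,1,-0.2,0,0,0],[0,-3.5,1.3,-0.2,0,0,0],[0,-3.5,1.3,-0.2,0,0,0],[0,-3.5,1.3,-0.2,0,0,0]]'; python3 - <<'E'
from h import *
s,p,r=st();print(inv(TRAY,p),s["contact_force"].round(2),s["ft_torque"].round(2),s["opening"])
print(delta(fr(TRAY,(7,0,100)),toolR(TRAY[2],-1)))
cv2.imwrite("pics/side13.png",ctrl.capture("side"));crop("pics/side13.png","pics/c25.png",200,190,170,200,4)
cv2.imwrite("pics/top13.png",ctrl.capture("top"));crop("pics/top13.png","pics/c26.png",170,170,130,150,4)
E
```

```text
t: 18.9
ee_pos: [0.5402, 0.187, 0.1833]
orientation: [0.487, -0.486, 0.513, -0.513]
contact_force: [-0.5, -0.6, 0.1]
opening: 0.12
t: 19.4
ee_pos: [0.5403, 0.2162, 0.1702]
orientation: [-0.485, 0.486, -0.514, 0.515]
contact_force: [0.7, -0.4, -1.3]
opening: 0.119
[  7.51472727  -3.3363618  170.18927556] [ 0.72 -0.37 -1.28] [-0.01 -0.01 -0.04] 0.11929484572937858
(array([-0.34,  7.02, -0.05]), array([-0. , -0.1,  0.1]))
```

View pics/c25.png

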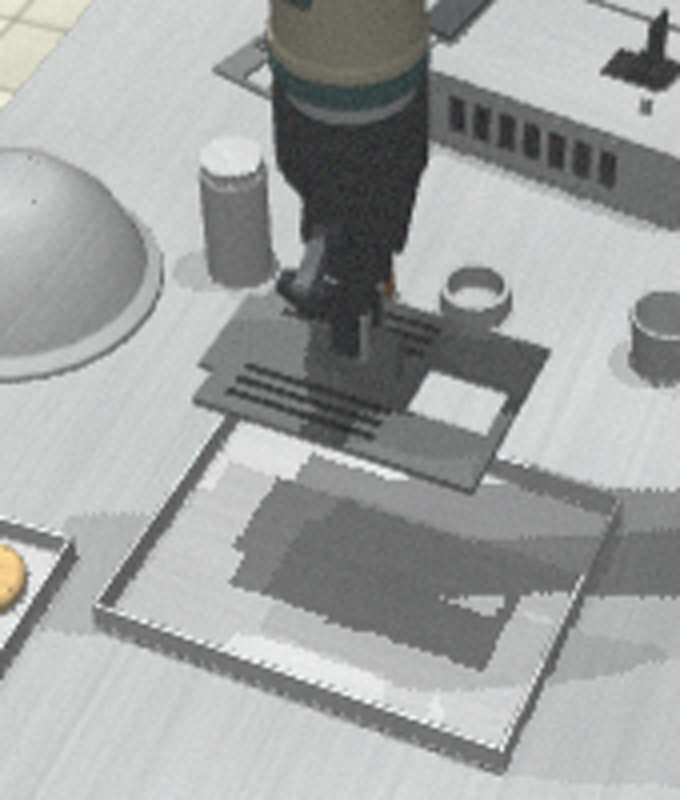

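View pics/c26.png

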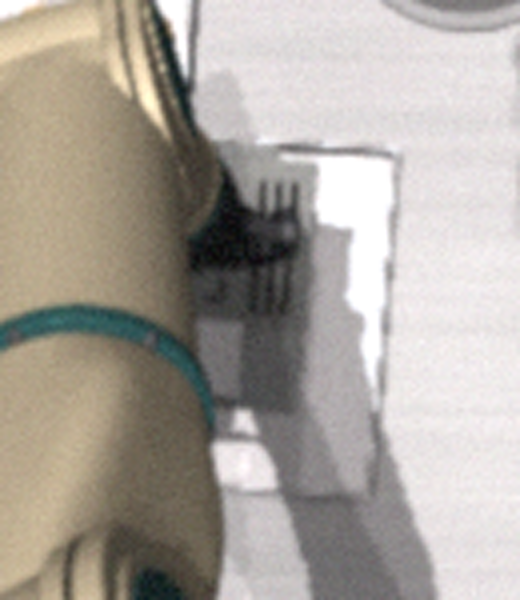

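```bash
python3 - <<'E'
from h import *
uv=np.array([(474,488),(550,350),(195,398)])/4+[199.5,189.5]
for z in(.13,.14,.15,.16,.17,.18):
    P=onz("side",uv,z);a=P[0]-P[1];b=P[2]-P[0]
    print(z,np.linalg.norm(a).round(4),np.linalg.norm(b).round(4),inv(TRAY,P[0]).round(1),inv(TRAY,P[1]).round(1),inv(TRAY,P[2]).round(1))
E
```

```text
0.13 0.1123 0.1659 [-71.3  22.5 130. ] [-71.8 -89.8 130. ] [ 94.5  22.2 130. ]
0.14 0.1109 0.1639 [-74.5  30.7 140. ] [-74.9 -80.2 140. ] [ 89.3  30.4 140. ]
0.15 0.1096 0.1619 [-77.7  38.9 150. ] [-78.1 -70.7 150. ] [ 84.2  38.6 150. ]
0.16 0.1082 0.1599 [-80.9  47.1 160. ] [-81.3 -61.1 160. ] [ 79.   46.8 160. ]
0.17 0.1069 0.1579 [-84.1  55.3 170. ] [-84.5 -51.6 170. ] [ 73.8  55.  170. ]
0.18 0.1055 0.1559 [-87.3  63.5 180. ] [-87.7 -42.  180. ] [ 68.6  63.2 180. ]
```

```bash
 python3 -m inch '[[0,-0.1,2,0,0,0,0],[0,-0.2,4.5,0,0,0,0],[0,-0.3,7,0,0,0,0],[0,-0.3,9.5,0,0,0,0],[0,-0.3,12,0,0,0,0]]';  python3 -m inch '[[0,0,0.7,0,0,0,0],[0,0,1.2,0,0,0,0],[0,0,1.6,0,0,0,0],[0,0,1.8,0,0,0,0],[0,0,1.8,0,0,0,0]]'; python3 - <<'E'
from h import *
s,p,r=st();print(inv(TRAY,p),s["contact_force"].round(2),s["ft_torque"].round(2),s["opening"],s["joint_pos"].round(2))
cv2.imwrite("pics/side14.png",ctrl.capture("side"));crop("pics/side14.png","pics/c27.png",210,230,160,160,4)
E
```

```text
t: 20.0
ee_pos: [0.5408, 0.2201, 0.0498]
orientation: [-0.486, 0.485, -0.514, 0.514]
contact_force: [-0.1, -1.1, -1.1]
opening: 0.115
t: 20.5
ee_pos: [0.5405, 0.2211, 0.0328]
orientation: [-0.486, 0.485, -0.514, 0.514]
contact_force: [-0.7, -0.0, -1.5]
opening: 0.119
[ 7.467174    1.55815313 32.83597368] [-0.75 -0.   -1.46] [ 0.   -0.03 -0.02] 0.11857140920593452 [-0.51  0.8   0.12  1.85 -0.17  0.51 -1.9 ]
```

View pics/c27.png

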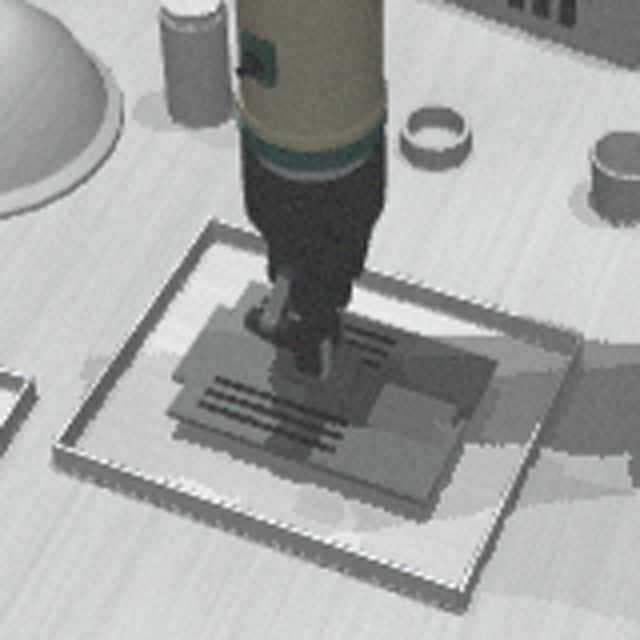

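```bash
 python3 -m inch '[[0,0,0.4,0,0,0,0],[0,0,0.7,0,0,0,0],[0,0,1.0,0,0,0,0],[0,0,1.3,0,0,0,0],[0,0,1.3,0,0,0,0]]';  python3 -m inch '[[0,0,0.05,0,0,0,0],[0,0,0.1,0,0,0,0],[0,0,0.15,0,0,0,0],[0,0,0.2,0,0,0,0],[0,0,0.2,0,0,0,0]]'
```

```text
t: 21.05
ee_pos: [0.5397, 0.2209, 0.0186]
orientation: [0.486, -0.486, 0.514, -0.514]
contact_force: [0.1, 0.1, -1.5]
opening: 0.122
t: 21.55
ee_pos: [0.5401, 0.221, 0.0172]
orientation: [-0.486, 0.486, -0.514, 0.514]
contact_force: [-0.1, -0.1, -1.3]
opening: 0.117
```

```bash
 python3 -m inch '[[0,0,0.05,0,0,0,0],[0,0,0.1,0,0,0,0],[0,0,0.15,0,0,0,0],[0,0,0.15,0,0,0,0],[0,0,0.15,0,0,0,0]]'
```

```text
t: 22.05
ee_pos: [0.5401, 0.221, 0.0157]
orientation: [0.486, -0.486, 0.514, -0.514]
contact_force: [-0.3, 0.0, -0.7]
opening: 0.12
```

```bash
 python3 -m inch '[[0,0,0.05,0,0,0,0],[0,0,0.1,0,0,0,0],[0,0,0.1,0,0,0,0],[0,0,0.1,0,0,0,0],[0,0,0.1,0,0,0,0]]'; python3 - <<'E'
from h import *
s,p,r=st();print(inv(TRAY,p),s["contact_force"].round(2),s["ft_torque"].round(2),s["opening"])
E
```

```text
t: 22.55
ee_pos: [0.5403, 0.221, 0.0152]
orientation: [-0.486, 0.486, -0.514, 0.514]
contact_force: [-1.2, -1.1, 5.9]
opening: 0.122
[ 7.19251863  1.41826535 15.15715607] [-1.15 -1.14  5.89] [-0.12  0.33  0.06] 0.12198944516661722
```

```bash
 python3 -m inch '[[0,0,-0.05,0,0,0,0],[0.16,0,-0.05,0,0,0,0],[0.22,0,-0.05,0,0,0,0],[0.35,0,-0.05,0,0,0,0],[0.4,0,-0.05,0,0,0,0]]'; python3 - <<'E'
from h import *
s,p,r=st();print(inv(TRAY,p),s["contact_force"].round(2),s["ft_torque"].round(2),s["opening"])
E
```

```text
t: 23.05
ee_pos: [0.5401, 0.221, 0.0151]
orientation: [-0.486, 0.486, -0.514, 0.514]
contact_force: [-0.4, -0.0, 0.4]
opening: 0.399
[ 7.00722559  1.3943079  15.08206881] [-0.39 -0.04  0.41] [-0.    0.    0.01] 0.39915310290062067
```

Released with no load. Rise slowly, then clear.

```bash
 python3 -m inch '[[0.5,0,-0.5,0,0,0,0],[0.5,0,-1.2,0,0,0,0],[0.5,0,-2.5,0,0,0,0],[0.5,0,-4,0,0,0,0],[0.5,0,-6,0,0,0,0]]'; python3 -m inch '[[0.5,0,-3,0,0,0,0],[0.5,0,-6,0,0,0,0],[0.5,0,-9,0,0,0,0],[0.5,3,-10,0,0,0,0],[0.5,7,-10,0,0,0,0]]'; python3 -m inch '[[0.5,4,0,0,0,0,0],[0.5,8,0,0,0,0,0],[0.5,12,0,0,0,0,0],[0.5,14,0,0,0,0,0],[0.5,14,0,0,0,0,0]]'; python3 - <<'E'
from h import *
s,p,r=st();print(p,s["contact_force"].round(2))
cv2.imwrite("pics/side15.png",ctrl.capture("side"));crop("pics/side15.png","pics/c28.png",210,150,200,200,4) if 0 else None
cv2.imwrite("pics/top15.png",ctrl.capture("top"));crop("pics/top15.png","pics/c29.png",170,170,130,150,4)
E
```

```text
t: 23.55
ee_pos: [0.54, 0.221, 0.0766]
orientation: [0.486, -0.486, 0.514, -0.514]
contact_force: [-0.2, 0.4, 0.5]
opening: 0.496
t: 24.05
ee_pos: [0.5378, 0.1534, 0.1788]
orientation: [-0.489, 0.485, -0.512, 0.513]
contact_force: [-0.2, -1.3, -1.1]
opening: 0.501
t: 24.55
ee_pos: [0.5283, 0.0071, 0.1767]
orientation: [-0.484, 0.484, -0.515, 0.516]
contact_force: [-0.0, 0.9, 0.1]
opening: 0.501
[0.52831014 0.00706647 0.17674399] [-0.04  0.88  0.09]
```

View pics/side15.png

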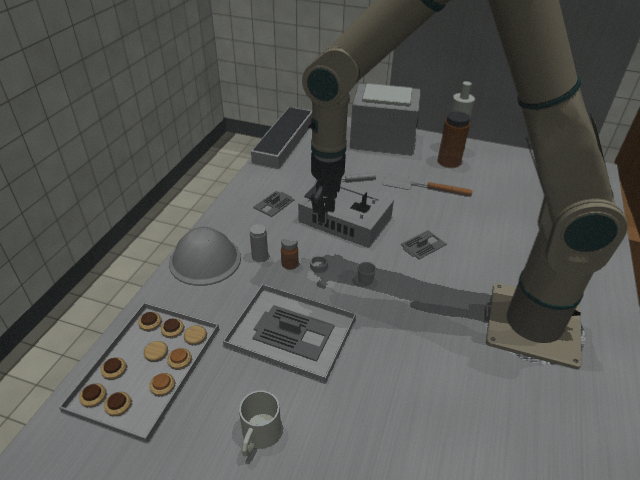

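View pics/top15.png

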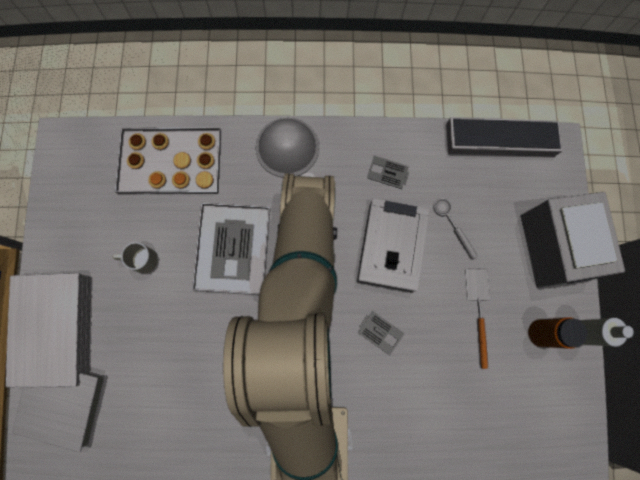

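```bash
python3 - <<'E'
from h import *
crop("pics/side15.png","pics/c30.png",220,280,140,100,5)
print(st()[0]["qvel"].round(3))
E
```

```text
[-0.027  0.01  -0.023 -0.006 -0.003 -0.003  0.001]
```

View pics/c30.png

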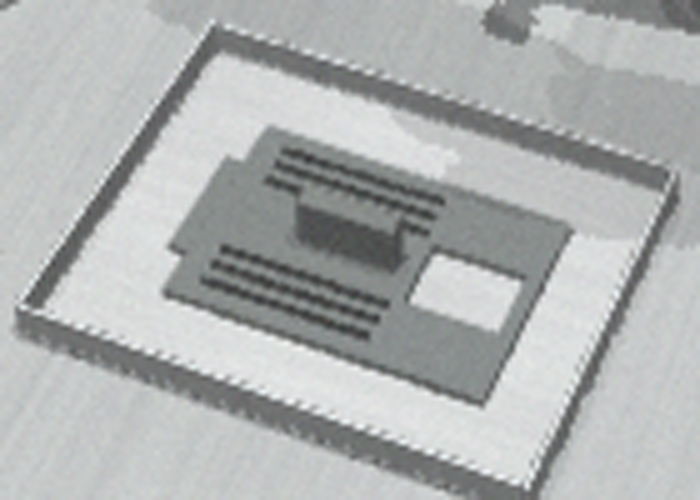

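The panel lies flat in the tray with the rib up, clear of all four walls (plate corners at crop pixels (165,295), (485,405), (570,220) and (268,128)).

```bash
python3 -m inch '[[0.5,0,0,0,0,0,0],[0.5,0,0,0,0,0,0],[0.5,0,0,0,0,0,0],[0.5,0,0,0,0,0,0],[0.5,0,0,0,0,0,0]]'; python3 -c "
from cell import ctrl
print(ctrl.sign_off())"
```

```text
t: 25.15
ee_pos: [0.5283, 0.0117, 0.1751]
orientation: [0.486, -0.486, 0.514, -0.514]
contact_force: [-1.3, 0.5, 0.5]
opening: 0.5
the job is handed in; nothing more can be done
None
```

The filter panel is out of the fan box and lying flat, rib up, in the empty wash tray. I handed the job in at 25.2 s of the 54 s allowed.

- **Tab:** I pressed it until the panel sprang up, with readings at about 9.5 N along the press and about 10 N in total. I then let it go, and the panel stayed up.
- **Removal:** I gripped the rib and drew the panel 14 mm in -x with about 2 N. It lifted off without catching on the lip.
- **Laying down:** It touched the tray floor at about 6 N, and I released it with almost no force on the tool.
- **Last pictures:** The panel is flat and clear of all four tray walls. The tab is upright, nothing else looks moved, and the gripper is clear of everything.

Three readings did not match what I expected:
- **Fingertip position:** The stated fingertip position (11 mm ahead of the TCP) did not match the pictures or touch. The tips appear to sit roughly 10 mm behind the TCP. My first press therefore passed above the tab without touching it. I corrected for this before the real press.
- **Friction while pressing:** During the press, friction put up to 7 N of vertical force on the finger, which I eased off.
- **Grip opening:** The grip closed to about 10 mm on the 12 mm rib, but it held without slipping.

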